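# Unlatch a sample tube, draw it out and hold it slanted

### The job

Of the two identical capped tubes standing in metal blocks, take the one held down by the swivelling keeper: turn the keeper's knob clockwise until it clicks over and the keeper has swung clear, then draw the tube up out of its well. Tip the tube over to about 45 degrees, cap end uppermost, as for looking at its bottom end, and finish while still holding it there in the gripper, motionless, with its lowest point at least 10 cm above the bench and touching nothing but the gripper. Leave the keeper open, and do not disturb the other tube or the other things on the bench.

Things in the scene. Friction and masses are not known exactly. Their poses are not given: they have to be found in the camera images.
- tube_mid (a point): The tube to take: round, white, with a blue screw cap, 115 mm long; body 29 mm across, top 14 mm is the cap, 33 mm across; the lowest 14 mm tapers. 50 to 100 g. Stands upright in the holder that has the swivel keeper. This point is on its axis half-way along (57.5 mm from either end); its z axis runs along the tube towards the cap.
- tube_tip (a point): The lower (tapered) end of the same tube, on its axis; same axes.
- station: Fixed aluminium holder with the swivel keeper, 80 mm (its x) by 170 mm (its y), 60 mm tall. Origin at the centre of its underside, z up. Its well is at y = -42.5 mm, 32 mm wide and 50 mm deep (floor 10 mm above the bench), so 65 mm of the tube stands out, cap top 125 mm above the bench. The 22 mm post with the knob on top is at y = +42.5 mm; behind it, lower, the click spring on a thin post.
- station_well (a point): Centre of the mouth of the well in that holder, 60 mm above the bench; axes as the holder's.
- knob_grip (a point): Knob of the keeper: a black upright bar, 50 mm long (its own y), 12 mm thick (its own x), from 137 to 167 mm above the bench, on the steel post. This point lies on its vertical turning axis, 157 mm above the bench; its axes turn with the knob. Nothing but the keeper arm lies right below the bar.
- keeper_end (a point): Free end of the keeper, a flat steel arm 16 mm wide, 129 to 137 mm above the bench, fixed under the knob and turning with it; it reaches 93 mm from the knob's axis along the knob's own -y. At the start it lies 4 mm above the tube's cap and stops the tube from coming out.
- latch (a joint): Angle of the knob and keeper: 0 = keeper over the tube, grows clockwise as seen from above, stop at 1.3 rad with the keeper swung clear. A detent resists with up to about 0.12 N m over the first half (0 to 0.65 rad); past the half it clicks over and drives itself to the stop and stays there.
- rack: Fixed plain aluminium block, 80 mm (its x) by 130 mm (its y), 60 mm tall, without post or keeper, two wells (y = -30 and +35 mm), the second one empty. Origin at the centre of its underside.
- tube2_mid (a point): A second tube exactly like the first, standing in the plain block's well at y = -30 mm; leave it alone. Point half-way along its axis.
- flask: Bystander, not to be disturbed: a small bottle with a white cap, 48 mm across and 85 mm tall; origin at the centre of its underside.
- dishes: Bystander, not to be disturbed: a stack of three flat round dishes, 60 mm across and 46 mm tall; origin at the centre of its underside.
- marker: Bystander, not to be disturbed: a marker pen lying down, 135 mm long, 15 mm thick; origin on its underside.
- tipbox: Bystander, not to be disturbed: a closed blue and white box, 80 x 120 mm, 62 mm tall; origin at the centre of its underside.
- pipette: Bystander, not to be disturbed: a micropipette lying down, about 250 mm long, 26 mm thick; origin on its underside.
- beaker: Bystander, not to be disturbed: an open white beaker, 66 mm across and 70 mm tall; origin at the centre of its underside.
- tube: The tube to take, as a whole: origin at the centre of its lower end, z axis along it towards the cap.
Things that resemble listed ones, but are neither listed nor needed, are in the scene too. Leave any orange or turquoise look-alike of the station alone. Leave any orange look-alike of the tube alone.

How it is judged:
By the outcome, as a careful person would: the job done as asked, in the order asked, and still so for the second after the job is handed in, while the arm keeps its last pose, push and grip.
It also fails if it takes over 58 s, if anything falls off the work surface, if the arm or the gripper's body presses on something with over 40 N, if the wrist force passes 120 N, or if a joint passes its speed limit or range.

### The arm

A 6-joint arm with a two-finger parallel gripper is mounted at the origin on the work surface. World frame = base frame: x ahead of the robot, y to its left, z up, the work surface at z = 0. Lengths are in m, angles in rad, forces in N, time in s.
With the tool pointing down it reaches from about 0.35 to 0.85 m from the base axis. Payload 8.1 kg.
Tool frame: the origin (TCP) lies at the centre of the arm's flange, where the gripper is bolted on; the fingertips stand 186 mm ahead of it and the grasp point (between the pads) lies 167 mm ahead of it; z points along the fingers, y is the direction in which the jaws open and shut (so a half turn about z gives the same grasp; the last joint's range is limited). The gripper opens to 93 mm and grips with 3 to 60 N. Pads are 15 mm wide; open, the fingers measure 128 mm over their backs; the gripper's body (75 mm by 188 mm) begins 65 mm behind the grasp point.
Start: joints at [1.178, 0.13, 1.488, -0, 1.523, -0.085], TCP at [0.182, 0.572, 0.405] pointing down, gripper open.
Joint ranges: [-2.96, 2.96], [-0.89, 2.26], [0.02, 2.5], [-1.34, 4.48], [0, 2.73], [-2.66, 2.66]. Speed limits (rad/s): [2.39, 2.39, 2.79, 3.14, 3.14, 3.14].

### API

Orientations are given as a rotation vector (axis times angle).
In Python, from plant import robot, viewer, order gives the robot as it stands.
- The arm moves only by the tool apply_moves, never from a script. Its argument "deltas" is a list of rows, each a list of 3 entries, a list of its own where there are three numbers: the finger opening in mm, from 0 to 93, then the shift along the tool's x, y, z in mm, then the turn about the tool's z in rad. In form: [[grip, [dx, dy, dz], yaw], ...]. A call has 1 to 5 rows; each row shifts and turns the commanded pose from where the row before left it, along the tool's axes as they then stand; what a row does not reach is not made up. A row lasts 1/8 s, in which the tool goes at most 62.5 mm and 10.7 degrees, less where a joint would pass 70% of its speed; a pose out of reach is approached as far as the arm can. A call is refused whole if a number of a shift passes 62.5 or a number of a turn 0.188, either way. A call with a gripper value outside its range is refused whole. The fingers move at their own pace and stop on an object; "grip_force" is the grip in N (left out, the last holds). Time passes only in rows, so rows that do not move let the fingers close. It gives the time, the measured TCP pose, the force and the opening at its end, in the units of the state.
- robot.read_state(): the state, without advancing time (a new reading comes with each control period).
- viewer.read_camera(name): name is "side" or "top" or "wrist"; returns the picture (420x560x3 uint8, blue, green, red); there is no depth.
- viewer.get_calibration(name): a dict with "fx", "fy", "cx", "cy" (pixels), "distortion" ([k1, k2, p1, p2, k3] as OpenCV has them; the pictures are not rectified), "R" (3x3) and "t" (3): a world point X has camera coordinates R X + t. Camera axes: x right, y down, z forward; pixel columns grow to the right and rows downward; lengths in m; the calibration is good to about 2 mm. A picture is of the moment at which its call begins: read the wrist's pose just before it. get_calibration takes no time and is no camera call; for the wrist camera it gives the pose at the moment of the call.
- order.close_job(): hands the job in, once; it reports no verdict.
The state is a dict: "t": time; "q": joint angles; "dq": joint speeds; "joint_torque": joint torques, N m; "tool_pos": TCP position; "orientation": TCP orientation; "force": force on the tool from outside, world axes, zero at the start; "wrist_torque": the same for the moment, N m; "opening": finger opening in m.
Only numpy, scipy, OpenCV 4.12 (cv2) and the standard library are available. Lean on these libraries where they do the work, as an engineer would, in place of code of your own. Each camera call takes 0.05 s, during which the arm holds its last target. There are 200 camera calls.

## Working session

There is one attempt and no reset: what is moved stays moved. The work goes in short steps, Python scripts to look and compute and a tool call to move; the robot and the scene stay as the last step left them, time stands still between calls to the robot, and variables do not carry over. Pictures are saved under pics/ and viewed, about 8 in all and at most 12, crops included, and the job is handed in when it is done.

Besides the shell and the picture viewer there is one more tool, called after "Call:" in YAML: its name, and indented under it one key for each argument. apply_moves: Moves the arm, as the interface text tells. Its arguments: {"type":"object","properties":{"deltas":{"type":"array"},"grip_force":{"type":"number"}},"required":["deltas"]}

```bash
mkdir -p pics; ls
cat > h.py <<'E'
import numpy as np, cv2
from plant import robot, viewer, order
def ray(c,u,v):
    K=np.array([[c["fx"],0,c["cx"]],[0,c["fy"],c["cy"]],[0,0,1.]])
    p=cv2.undistortPoints(np.array([[[u,v]]],float),K,np.array(c["distortion"],float))[0,0]
    R=np.array(c["R"]);t=np.array(c["t"])
    d=R.T@np.array([p[0],p[1],1]);return -R.T@t,d/np.linalg.norm(d)
def onz(c,u,v,z):
    o,d=ray(c,u,v);return o+d*(z-o[2])/d[2]
def tri(rs):
    A=np.zeros((3,3));b=np.zeros(3)
    for o,d in rs:
        P=np.eye(3)-np.outer(d,d);A+=P;b+=P@o
    x=np.linalg.solve(A,b);return x,[np.linalg.norm((np.eye(3)-np.outer(d,d))@(x-o)) for o,d in rs]
def proj(c,X):
    K=np.array([[c["fx"],0,c["cx"]],[0,c["fy"],c["cy"]],[0,0,1.]])
    return cv2.projectPoints(np.array(X,float).reshape(-1,1,3),cv2.Rodrigues(np.array(c["R"]))[0],np.array(c["t"],float),K,np.array(c["distortion"],float))[0].reshape(-1,2)
E
python3 - <<'E'
from h import *
s=robot.read_state();print(s["t"],s["tool_pos"],s["orientation"],s["opening"],s["force"])
for n in ["top","side","wrist"]:
    c=viewer.get_calibration(n);print(n,c)
    cv2.imwrite(f"pics/{n}0.png",viewer.read_camera(n))
E
```

```text
pics
0.0 [0.18167483 0.5715919  0.40369321] [-4.81539078e-01 -3.10405936e+00  2.82225041e-03] 0.09284928741784018 [-0.55113217 -0.29215783 -0.07087273]
top {'fx': 457.1251987835826, 'fy': 457.1251987835826, 'cx': 283.526257648817, 'cy': 209.99036316394907, 'distortion': array([0.03943953, 0.        , 0.        , 0.        , 0.        ]), 'R': array([[ 0.01240643, -0.99987212,  0.01009113],
       [-0.99074977, -0.01365584, -0.1350126 ],
       [ 0.13513314, -0.00832276, -0.99079249]]), 't': array([-0.0609566 ,  0.53404577,  1.46661938])}
side {'fx': 393.96145744823133, 'fy': 393.96145744823133, 'cx': 285.61744085602817, 'cy': 213.1437580120189, 'distortion': array([-0.02670367,  0.        ,  0.        ,  0.        ,  0.        ]), 'R': array([[ 0.86221823, -0.5063617 ,  0.01332484],
       [-0.31221805, -0.55198258, -0.77319799],
       [ 0.39887292,  0.66250515, -0.6340247 ]]), 't': array([-0.49224925,  0.23048024,  1.03076047])}
wrist {'fx': 309.68159100463674, 'fy': 309.68159100463674, 'cx': 280.57680454016923, 'cy': 205.14801321463764, 'distortion': array([-0.03511555,  0.        ,  0.        ,  0.        ,  0.        ]), 'R': array([[ 0.30240448,  0.95317605, -0.00263382],
       [ 0.91320471, -0.28892914,  0.28736234],
       [ 0.27314591, -0.08930488, -0.95781833]]), 't': array([-0.59760152, -0.03221099,  0.3932354 ])}
```

View pics/top0.png

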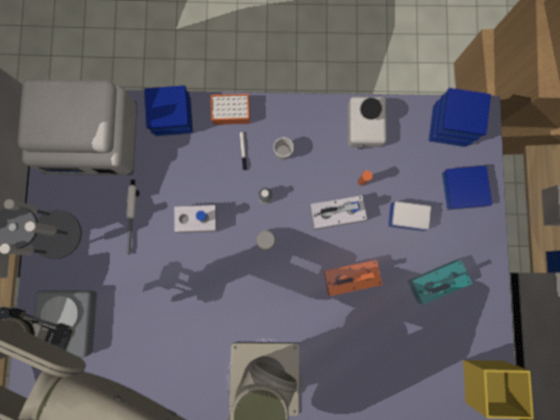

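View pics/side0.png

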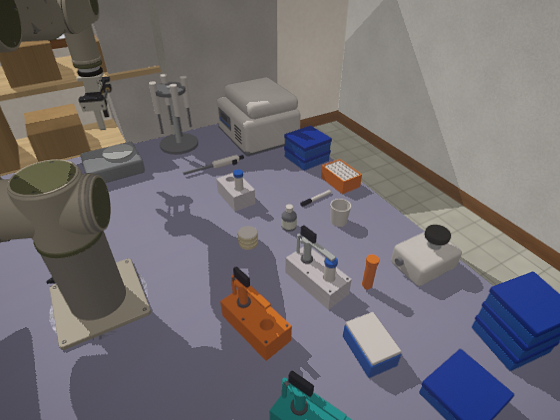

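The top view shows three station-like blocks: aluminium (339,211), orange (353,278) and turquoise (442,282). There is also the plain rack (195,217) with tube2. The aluminium block fits, since it has a keeper and a blue-capped tube. I'll confirm that in an enlarged crop.

Run:
```python
from h import *
a=cv2.imread("pics/top0.png")[185:235,300:380];b=cv2.imread("pics/side0.png")[220:310,275:385]
a=cv2.resize(a,(800,500),interpolation=cv2.INTER_CUBIC)[:, :]
a=cv2.resize(cv2.imread("pics/top0.png")[185:235,300:380],(400,250),interpolation=cv2.INTER_CUBIC)
b=cv2.resize(b,(440,360),interpolation=cv2.INTER_CUBIC)
o=np.zeros((360,800,3),np.uint8);o[:250,:400]=a;o[:,400:]=b[:,:400]
cv2.imwrite("pics/crop1.png",o)
ct=viewer.get_calibration("top")
for n,u,v,z in [("cap",352,209,.125),("knob",327,210,.167),("st",339,211,.06)]: print(n,onz(ct,u,v,z))
```

```text
cap [ 0.52874709 -0.26515174  0.125     ]
knob [ 0.51877254 -0.18336761  0.167     ]
st [ 0.53077324 -0.2333968   0.06      ]
```

View pics/crop1.png

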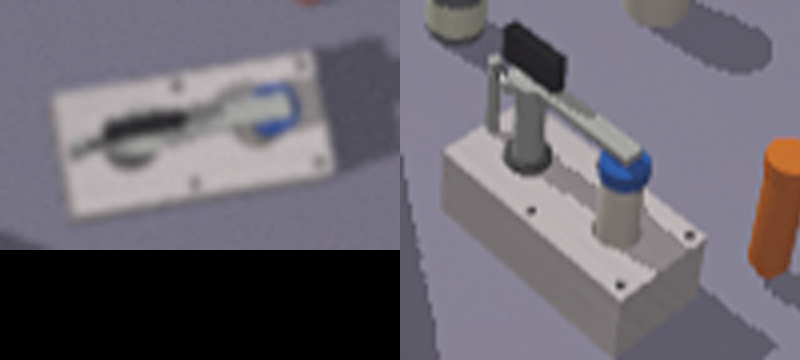

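The crop confirms it: the aluminium station at top (339,211) has the black knob bar at (329,210) and the steel keeper over the blue cap at (354,207). The orange stick at (367,177) is a tube look-alike, so I'll leave it alone. The knob is at about (0.52, -0.19) with the station yawed by about 0.16 rad. I'll move above it now.

Call:
apply_moves:
  deltas:
    - [93,[-39.4,-44.4,0],0]
    - [93,[-39.4,-44.4,0],0]
    - [93,[-39.4,-44.4,0],0]
    - [93,[-39.4,-44.4,0],0]
    - [93,[-39.4,-44.4,0],0]

```text
t: 0.78
tool_pos: [0.3025, 0.2988, 0.4046]
orientation: [0.481, 3.104, 0.0]
force: [1.3, -0.2, 0.2]
opening: 0.0925
```

Call:
apply_moves:
  deltas:
    - [93,[-39.4,-44.4,0],0]
    - [93,[-39.4,-44.4,0],0]
    - [93,[-39.4,-44.4,0],0]
    - [93,[-39.4,-44.4,0],0]
    - [93,[-39.4,-44.4,0],0]

```text
t: 1.4
tool_pos: [0.423, 0.0274, 0.4048]
orientation: [0.482, 3.104, 0.0]
force: [0.3, 0.6, 0.3]
opening: 0.0927
```

Call:
apply_moves:
  deltas:
    - [93,[-39.4,-44.4,0],0.1]
    - [93,[0,0,0],0.18]
    - [93,[0,0,0],0.18]
    - [93,[0,0,0],0.18]
    - [93,[0,0,0],0]

```text
t: 2.02
tool_pos: [0.4467, -0.025, 0.4045]
orientation: [-1.432, -2.796, 0.0]
force: [-0.2, 0.1, -0.1]
opening: 0.0933
```

Call:
apply_moves:
  deltas:
    - [93,[0,0,0],0.18]
    - [93,[0,0,0],0.18]
    - [93,[0,0,0],0.1]
    - [93,[-50,15,0],0]
    - [93,[-50,15,0],0]

```text
t: 2.65
tool_pos: [0.4931, -0.1193, 0.405]
orientation: [2.024, 2.401, 0.001]
force: [1.3, 0.8, -0.4]
opening: 0.0929
```

Call:
apply_moves:
  deltas:
    - [93,[-50,15,0],0]
    - [93,[-20,0,0],0]
    - [93,[0,0,0],0]
    - [93,[0,0,0],0]

```text
t: 3.15
tool_pos: [0.5185, -0.1843, 0.4047]
orientation: [-2.031, -2.396, -0.0]
force: [-0.9, -0.1, 0.4]
opening: 0.0929
```

Run:
```python
from h import *
s=robot.read_state();print(s["t"],s["tool_pos"],s["orientation"],s["q"])
c=viewer.get_calibration("wrist");im=viewer.read_camera("wrist");cv2.imwrite("pics/w1.png",im)
np.savez("pics/w1.npz",**{k:np.array(v) for k,v in c.items()})
cv2.imwrite("pics/w1.png",im)
```

```text
3.15 [ 0.51849193 -0.18430091  0.40469423] [-2.03055932e+00 -2.39625348e+00 -4.78017186e-04] [-4.34873635e-01 -3.56479357e-03  1.62793729e+00  4.79805209e-04
  1.51781522e+00 -5.99742701e-01]
```

View pics/w1.png

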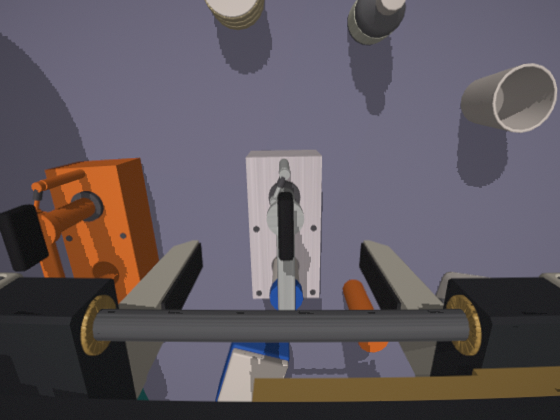

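The wrist view shows the station at (285,225), with the knob bar around (286,228) almost vertical in the image, the keeper below it and the blue cap at (286,295). Next I measure the bar.

Run:
```python
from h import *
def blob(im,x0,y0,x1,y1,th):
    m=(im[y0:y1,x0:x1].max(2)<th).astype(np.uint8)
    n,l,s,ce=cv2.connectedComponentsWithStats(m)
    i=1+s[1:,4].argmax();p=np.argwhere(l==i)[:,::-1]+[x0,y0]
    return p.astype(np.float32)
w=cv2.imread("pics/w1.png");c=dict(np.load("pics/w1.npz"))
p=blob(w,265,180,310,270,60)
print(len(p),p.min(0),p.max(0))
for r in range(int(p[:,1].min()),int(p[:,1].max())+1,5):
    q=p[p[:,1]==r];print(r,q[:,0].min(),q[:,0].max())
ct=viewer.get_calibration("top");cs=viewer.get_calibration("side")
t=cv2.imread("pics/top0.png");pt=blob(t,310,195,345,225,60);print("top",pt.mean(0),cv2.minAreaRect(pt))
sd=cv2.imread("pics/side0.png");ps=blob(sd,290,215,325,250,60);print("side",ps.mean(0),cv2.minAreaRect(ps))
# blob centroids approx bar centre (z~.155)
print(tri([ray(c,*p.mean(0)),ray(ct,*pt.mean(0)),ray(cs,*ps.mean(0))]))
print(tri([ray(ct,*pt.mean(0)),ray(cs,*ps.mean(0))]))
for z in (.167,.152): print(onz(c,*p.mean(0),z),onz(ct,*pt.mean(0),z))
# cap, blue
m=cv2.inRange(w[270:312,260:315],(110,0,0),(255,110,70));q=np.argwhere(m)[:,::-1]+[260,270]
print("cap",q.min(0),q.max(0))
```

```text
1013 [278. 191.] [293. 259.]
191 285.0 287.0
196 278.0 292.0
201 278.0 292.0
206 278.0 292.0
211 278.0 292.0
216 278.0 292.0
221 278.0 293.0
226 279.0 293.0
231 279.0 293.0
236 279.0 293.0
241 279.0 293.0
246 279.0 293.0
251 279.0 293.0
256 279.0 293.0
top [328.63635 209.54546] ((328.90386962890625, 209.51922607421875), (2.1572773456573486, 14.512594223022461), 78.69007110595703)
side [308.01947 233.90909] ((308.0000305175781, 234.0), (19.600000381469727, 8.800000190734863), 36.869895935058594)
(array([ 0.52207143, -0.19035049,  0.15373662]), [np.float64(0.0012469654492141958), np.float64(0.0006313519693545792), np.float64(0.0014307531494708345)])
(array([ 0.522907  , -0.1901643 ,  0.15322912]), [np.float64(0.0008597787716130223), np.float64(0.0008597787716130474)])
[ 0.51978977 -0.18540794  0.167     ] [ 0.52021777 -0.18828226  0.167     ]
[ 0.52095719 -0.19088816  0.152     ] [ 0.52229909 -0.18990313  0.152     ]
cap [270 280] [302 309]
```

Run:
```python
from h import *
from scipy.spatial.transform import Rotation as Ro
s=robot.read_state();R=Ro.from_rotvec(s["orientation"]).as_matrix();T=s["tool_pos"]
c=dict(np.load("pics/w1.npz"))
f=lambda X:np.round(R.T@(X-T)*1000,1)
print("bar +x end low",f(onz(c,285.5,194.5,.137)),"-x end top",f(onz(c,286.5,259.7,.167)))
print("cap front edge z.111",f(onz(c,286.5,280,.125)),"cap L/R",f(onz(c,270,295,.125)),f(onz(c,302.5,295,.125)))
print("station near corners",f(onz(c,247,156,.06)),f(onz(c,322,156,.06)),f(onz(c,247,298,.06)),f(onz(c,322,298,.06)))
```

```text
bar +x end low [ 14.5   1.3 267.9] -x end top [-30.    1.9 237.9]
cap front edge z.111 [-72.4   2.9 279.8] cap L/R [-88.8 -12.9 279.8] [-88.8  18.4 279.8]
station near corners [ 36.  -38.  344.9] [ 36.   40.6 344.9] [-135.1  -43.4  344.8] [-135.1   47.4  344.8]
```

Call:
apply_moves:
  deltas:
    - [60,[-6.5,1.6,0],0]
    - [50,[0,0,40],0]
    - [40,[0,0,36],0]
    - [40,[0,0,2],0]
    - [40,[0,0,0],0]
  grip_force: 30

```text
t: 3.82
tool_pos: [0.5218, -0.1915, 0.3281]
orientation: [2.032, 2.395, 0.0]
force: [0.2, 0.3, 0.8]
opening: 0.0478
```

Call:
apply_moves:
  deltas:
    - [0,[0,0,0],0]
    - [0,[0,0,0],0]
    - [0,[0,0,0],0]
    - [0,[0,0,0],0]
    - [0,[0,0,0],0]
  grip_force: 30

```text
t: 4.45
tool_pos: [0.5226, -0.1914, 0.3275]
orientation: [2.031, 2.393, 0.004]
force: [8.7, -0.3, -2.9]
opening: 0.0118
```

Call:
apply_moves:
  deltas:
    - [0,[0,0.8,0],0]
    - [0,[0,0,0],0.1]
    - [0,[0,0,0],0.1]
    - [0,[0,0,0],0.1]
    - [0,[0,0,0],0.1]

```text
t: 5.08
tool_pos: [0.5225, -0.1914, 0.3274]
orientation: [2.471, 1.939, 0.001]
force: [1.2, 0.4, 2.5]
opening: 0.0122
```

Call:
apply_moves:
  deltas:
    - [0,[0,0,0],0.1]
    - [0,[0,0,0],0.1]
    - [0,[0,0,0],0.1]
    - [0,[0,0,0],0.1]
    - [0,[0,0,0],0.1]

```text
t: 5.7
tool_pos: [0.5221, -0.1912, 0.3274]
orientation: [-2.874, -1.267, 0.0]
force: [-3.5, 2.5, 6.4]
opening: 0.0118
```

Call:
apply_moves:
  deltas:
    - [0,[0,0,0],0.1]
    - [0,[0,0,0],0.1]
    - [0,[0,0,0],0.1]
    - [0,[0,0,0],0.08]
    - [0,[0,0,0],0]

```text
t: 6.32
tool_pos: [0.5219, -0.1908, 0.3274]
orientation: [-3.06, -0.705, 0.002]
force: [-4.7, 5.0, 7.6]
opening: 0.0122
```

Call:
apply_moves:
  deltas:
    - [50,[0,0,0],0]
    - [50,[0,0,0],0]
    - [50,[0,0,-40],0]
    - [50,[0,0,-38],0]
    - [50,[0,0,0],0]

```text
t: 6.95
tool_pos: [0.5231, -0.1919, 0.4089]
orientation: [3.057, 0.706, 0.008]
force: [0.7, 0.8, 0.4]
opening: 0.0498
```

Run:
```python
from h import *
s=robot.read_state();print(s["t"],s["tool_pos"],s["orientation"],s["q"],s["force"])
c=viewer.get_calibration("wrist");w=viewer.read_camera("wrist")
np.savez("pics/w2.npz",**{k:np.array(v) for k,v in c.items()});cv2.imwrite("pics/w2.png",w)
b=cv2.resize(viewer.read_camera("side")[200:320,260:400],(420,360),interpolation=cv2.INTER_CUBIC)
o=np.zeros((360,800,3),np.uint8);o[:285,:380]=cv2.resize(w,(380,285));o[:,380:]=b
cv2.imwrite("pics/c2.png",o)
```

```text
6.95 [ 0.52310909 -0.19192744  0.40886472] [3.05676613 0.70556659 0.00843359] [-4.43616839e-01  9.57203599e-03  1.60719476e+00 -1.39872794e-04
  1.51785311e+00  6.73489924e-01] [0.65191331 0.79090243 0.35269966]
```

View pics/c2.png

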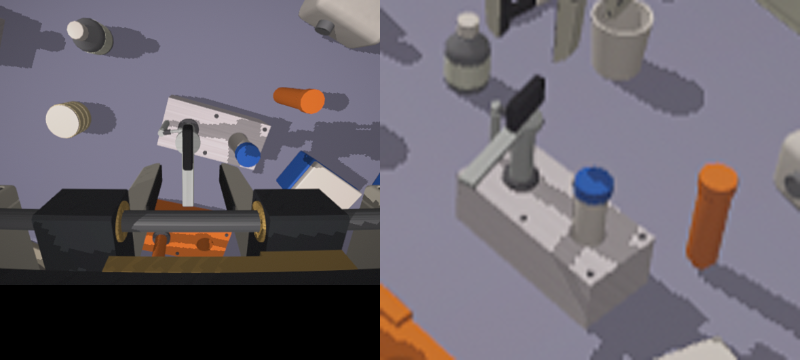

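The keeper is clear of the tube: its end is at about (470,180) in the right-hand crop, with the free blue cap at (593,183). I'll locate the tube cap and work out the shift.

Run:
```python
from h import *
def blue(im,x0,y0,x1,y1):
    h=cv2.cvtColor(im,cv2.COLOR_BGR2HSV)[y0:y1,x0:x1]
    m=cv2.inRange(h,(100,120,30),(130,255,255));n,l,s,ce=cv2.connectedComponentsWithStats(m)
    i=1+s[1:,4].argmax();return ce[i]+[x0,y0],s[i]
cw=dict(np.load("pics/w2.npz"));w=cv2.imread("pics/w2.png")
a,sa=blue(w,330,200,395,250);print(a,sa)
cs=viewer.get_calibration("side");sd=viewer.read_camera("side");b,sb=blue(sd,315,245,345,275);print(b,sb)
ct=viewer.get_calibration("top");tp=viewer.read_camera("top");cv2.imwrite("pics/t2.png",tp)
e,se=blue(tp,340,195,370,220);print(e,se)
print(tri([ray(cw,*a),ray(cs,*b)]));print(tri([ray(cw,*a),ray(cs,*b),ray(ct,*e)]))
for z in (.118,):print(onz(cw,*a,z),onz(cs,*b,z),onz(ct,*e,z))
```

```text
[364.5270793  227.70696325] [  16   10   38   36 1034]
[330.62698413 261.28571429] [ 10  11  13  12 126]
[354.5 209.5] [12 13  6  4 14]
(array([ 0.53741217, -0.27429046,  0.12085173]), [np.float64(0.0011967984226224032), np.float64(0.001196798422622547)])
(array([ 0.53404295, -0.27451156,  0.12023059]), [np.float64(0.0022875786835560214), np.float64(0.004257485999927071), np.float64(0.006068147916809249)])
[ 0.53586679 -0.2747853   0.118     ] [ 0.54024429 -0.27280716  0.118     ] [ 0.52826845 -0.27403187  0.118     ]
```

Call:
apply_moves:
  deltas:
    - [93,[0,0,0],-0.185]
    - [93,[0,0,0],-0.185]
    - [93,[0,0,0],-0.185]
    - [93,[0,0,0],-0.185]
    - [93,[0,0,0],-0.185]

```text
t: 7.78
tool_pos: [0.5219, -0.1913, 0.4029]
orientation: [-2.416, -2.004, 0.002]
force: [-0.3, 0.6, -0.7]
opening: 0.0922
```

Call:
apply_moves:
  deltas:
    - [93,[0,0,0],-0.18]
    - [93,[0,0,0],-0.175]
    - [93,[-45,0,0],0]
    - [93,[-40,0,0],0]
    - [93,[0,0,0],0]

```text
t: 8.4
tool_pos: [0.5356, -0.2774, 0.4025]
orientation: [-2.035, -2.39, 0.002]
force: [-0.3, 0.4, -0.8]
opening: 0.0928
```

Run:
```python
from h import *
s=robot.read_state();print(s["t"],s["tool_pos"],s["orientation"])
c=viewer.get_calibration("wrist");w=viewer.read_camera("wrist")
np.savez("pics/w3.npz",**{k:np.array(v) for k,v in c.items()});cv2.imwrite("pics/w3.png",w)
```

```text
8.4 [ 0.53555821 -0.27740921  0.40254749] [-2.03473624e+00 -2.38995727e+00  1.58990394e-03]
```

View pics/w3.png

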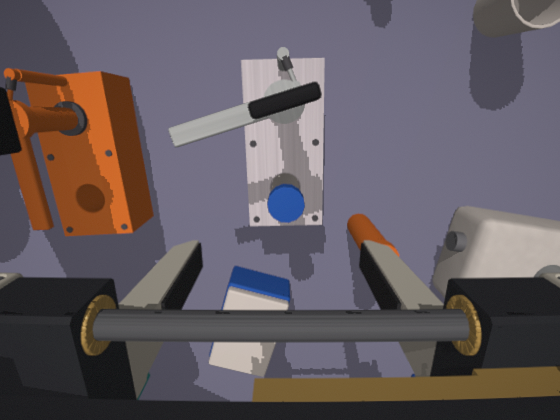

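The cap is at (286,203) and the orange stick runs from (358,222) to (385,250), close to the right finger. I'll check that clearance.

Run:
```python
from h import *
from scipy.spatial.transform import Rotation as Ro
s=robot.read_state();R=Ro.from_rotvec(s["orientation"]).as_matrix();T=s["tool_pos"]
c=dict(np.load("pics/w3.npz"));w=cv2.imread("pics/w3.png")
f=lambda X:np.round(R.T@(X-T)*1000,1)
h=cv2.cvtColor(w,cv2.COLOR_BGR2HSV);m=cv2.inRange(h[170:240,250:325],(100,120,30),(130,255,255))
p=np.argwhere(m)[:,::-1]+[250,170];print(p.min(0),p.max(0))
print("cap L,R,near",f(onz(c,p[:,0].min(),202,.125)),f(onz(c,p[:,0].max()+1,202,.125)),f(onz(c,286,p[:,1].max()+1,.125)))
cs=viewer.get_calibration("side")
for n,u,v in (("orange bottom",366,289),("otop",370,260)):print(n,f(onz(cs,u,v,0.0 if 'b' in n else .115)))
print("block end",f(onz(c,247,226,.06)),f(onz(c,324,225,.06)),"tipbox",[f(onz(c,u,v,.062)) for u,v in((235,268),(291,276))])
```

```text
[268 184] [304 221]
cap L,R,near [  3.8 -13.8 277.7] [  3.8  18.3 277.6] [-14.6   1.9 277.6]
orange bottom [-59.7  95.4 402.3]
otop [-56.3  89.2 287.3]
block end [-42.9 -40.3 342.7] [-41.6  45.3 342.5] tipbox [array([-93.9, -55.7, 340.6]), array([-104.1,    9.1,  340.4])]
```

Call:
apply_moves:
  deltas:
    - [80,[2,2.2,40],0]
    - [70,[0,0,45],0]
    - [60,[0,0,40],0]
    - [50,[0,0,17],0]
    - [50,[0,0,0],0]
  grip_force: 15

```text
t: 9.07
tool_pos: [0.5374, -0.2721, 0.2616]
orientation: [-2.031, -2.393, 0.001]
force: [0.9, -0.6, 0.3]
opening: 0.051
```

Call:
apply_moves:
  deltas:
    - [0,[0,0,0],0]
    - [0,[0,0,0],0]
    - [0,[0,0,0],0]
    - [0,[0,0,0],0]

```text
t: 9.57
tool_pos: [0.5386, -0.2734, 0.2647]
orientation: [2.031, 2.392, 0.001]
force: [-0.2, -0.4, 5.7]
opening: 0.0325
```

The opening of 32.5 mm means the pads caught the cap's edge. I'll reopen, go a little lower and grip the body.

Call:
apply_moves:
  deltas:
    - [50,[0,0,0],0]
    - [50,[0,0,0],0]
    - [50,[0,0,8],0]
    - [50,[0,0,0],0]

```text
t: 10.07
tool_pos: [0.5374, -0.2726, 0.2533]
orientation: [-2.032, -2.393, 0.001]
force: [0.3, 0.4, -0.9]
opening: 0.0504
```

Call:
apply_moves:
  deltas:
    - [0,[0,0,0],0]
    - [0,[0,0,0],0]
    - [0,[0,0,0],0]
    - [0,[0,0,0],0]

```text
t: 10.58
tool_pos: [0.5379, -0.273, 0.2548]
orientation: [2.033, 2.395, 0.0]
force: [-0.1, 0.2, 0.0]
opening: 0.0327
```

Run:
```python
from h import *
s=robot.read_state();print(s["opening"],s["force"])
b=cv2.resize(viewer.read_camera("side")[170:320,250:400],(600,600),interpolation=cv2.INTER_CUBIC)
cv2.imwrite("pics/c4.png",b)
```

```text
0.03265636713168493 [-0.06269602  0.24102357  0.00549098]
```

View pics/c4.png

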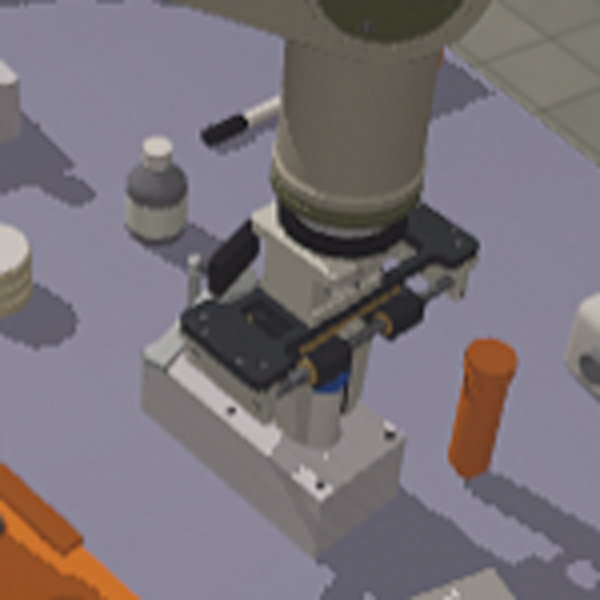

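The finger plates are flat all the way up, so they always meet the wider cap first. I'll hold the tube by its cap instead: reopen, go up so the pads sit on the cap, and grip.

Call:
apply_moves:
  deltas:
    - [50,[0,0,0],0]
    - [50,[0,0,0],0]
    - [50,[0,0,-31],0]
    - [50,[0,0,0],0]

```text
t: 11.12
tool_pos: [0.5389, -0.2736, 0.2886]
orientation: [2.03, 2.391, 0.001]
force: [-0.3, -0.5, 0.3]
opening: 0.0499
```

Call:
apply_moves:
  deltas:
    - [0,[0,0,0],0]
    - [0,[0,0,0],0]
    - [0,[0,0,0],0]
    - [0,[0,0,0],0]
  grip_force: 20

```text
t: 11.62
tool_pos: [0.5377, -0.2728, 0.2851]
orientation: [-2.033, -2.394, 0.0]
force: [0.0, -0.2, -1.0]
opening: 0.0326
```

Call:
apply_moves:
  deltas:
    - [0,[0,0,-5],0]
    - [0,[0,0,-15],0]
    - [0,[0,0,-20],0]
    - [0,[0,0,-20],0]
    - [0,[0,0,-20],0]

```text
t: 12.25
tool_pos: [0.538, -0.273, 0.3681]
orientation: [2.032, 2.394, 0.0]
force: [0.6, 0.7, -0.8]
opening: 0.0327
```

Run:
```python
from h import *
s=robot.read_state();print(s["opening"],s["force"],s["tool_pos"])
b=cv2.resize(viewer.read_camera("side")[170:320,250:400],(600,600),interpolation=cv2.INTER_CUBIC)
cv2.imwrite("pics/c5.png",b)
```

```text
0.0326578652540297 [ 0.64138508  0.74299982 -0.76714715] [ 0.53800655 -0.27302747  0.36808592]
```

View pics/c5.png

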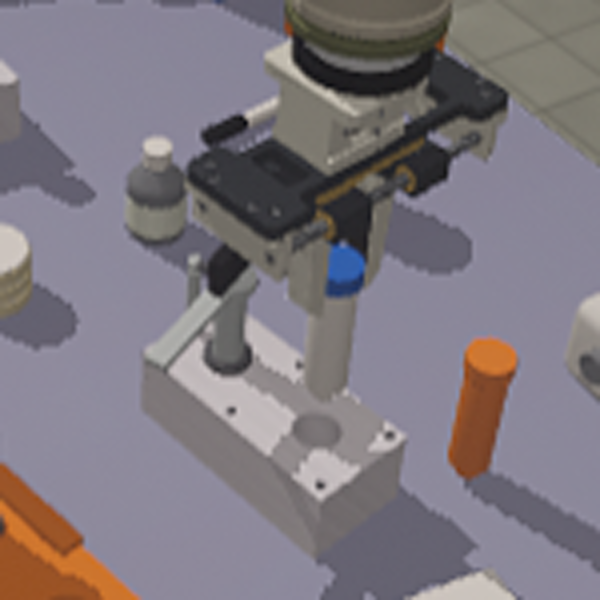

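The tube is clear of its well, upright and gripped on the cap. The tool only moves while pointing down, so I'll tip the tube by swinging it in the jaws. I'll set it beyond the block's free end, lower it so the tip is below the top edge, and push back over that edge.

Call:
apply_moves:
  deltas:
    - [0,[-20,0,0],0]
    - [0,[-24,0,0],0]
    - [0,[-20,0,0],0]
    - [0,[0,0,0],0]
    - [0,[0,0,20],0]

```text
t: 12.92
tool_pos: [0.5486, -0.3366, 0.3461]
orientation: [2.032, 2.393, 0.001]
force: [1.5, 0.3, -0.4]
opening: 0.0322
```

Call:
apply_moves:
  deltas:
    - [0,[0,0,20],0]
    - [0,[0,0,20],0]
    - [0,[0,0,6],0]
    - [0,[0,0,0],0]

```text
t: 13.42
tool_pos: [0.5481, -0.3358, 0.2989]
orientation: [-2.032, -2.394, 0.0]
force: [0.2, -0.0, -0.6]
opening: 0.0324
```

Call:
apply_moves:
  deltas:
    - [0,[5,0,0],0]
    - [0,[7,0,0],0]
    - [0,[7,0,0],0]
    - [0,[7,0,0],0]
    - [0,[7,0,0],0]

```text
t: 14.05
tool_pos: [0.5429, -0.3031, 0.3]
orientation: [2.033, 2.395, 0.0]
force: [1.1, -1.6, -1.2]
opening: 0.0326
```

Run:
```python
from h import *
s=robot.read_state();print(s["opening"],s["force"],s["tool_pos"])
b=cv2.resize(viewer.read_camera("side")[170:320,250:400],(600,600),interpolation=cv2.INTER_CUBIC)
cv2.imwrite("pics/c6.png",b)
```

```text
0.032624933737237835 [ 1.13059463 -1.61138511 -1.20372583] [ 0.54291368 -0.30305085  0.30000494]
```

View pics/c6.png

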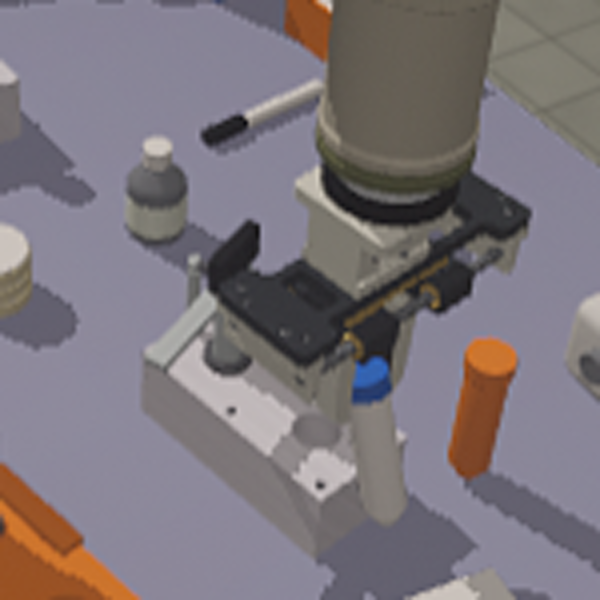

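The tube is pivoting as planned, with a contact force of about 2 N. It leans about 20 degrees with the tip out at (385,515). I'll continue.

Call:
apply_moves:
  deltas:
    - [0,[8,0,0],0]
    - [0,[8,0,0],0]
    - [0,[8,0,0],0]
    - [0,[8,0,0],0]
    - [0,[6,0,0],0]

```text
t: 14.72
tool_pos: [0.5367, -0.2654, 0.2998]
orientation: [-2.033, -2.395, -0.0]
force: [0.9, -1.5, 0.2]
opening: 0.032
```

Call:
apply_moves:
  deltas:
    - [0,[0,0,0],0]
    - [0,[0,0,0],0]
    - [0,[0,0,-5],0]
    - [0,[0,0,-20],0]
    - [0,[0,0,-30],0]
  grip_force: 45

```text
t: 15.35
tool_pos: [0.5364, -0.2659, 0.3554]
orientation: [-2.032, -2.393, 0.0]
force: [0.7, -0.3, -0.0]
opening: 0.0319
```

Call:
apply_moves:
  deltas:
    - [0,[0,0,-40],0]
    - [0,[0,0,-35],0]
    - [0,[0,0,0],0]
    - [0,[0,0,0],0]
    - [0,[0,0,0],0]

```text
t: 15.98
tool_pos: [0.5364, -0.2658, 0.428]
orientation: [-2.031, -2.393, 0.001]
force: [-0.2, 0.2, -1.2]
opening: 0.0324
```

Run:
```python
from h import *
s=robot.read_state();print(s["t"],s["opening"],s["force"],s["tool_pos"])
sd=viewer.read_camera("side");cv2.imwrite("pics/s7.png",sd);w=viewer.read_camera("wrist");cv2.imwrite("pics/w7.png",w)
c=viewer.get_calibration("wrist");np.savez("pics/w7.npz",**{k:np.array(v) for k,v in c.items()})
b=cv2.resize(sd[130:310,250:400],(500,600),interpolation=cv2.INTER_CUBIC)
o=np.zeros((600,800,3),np.uint8);o[:,:500]=b;o[:600,500:]=w[:400,180:380].repeat(1,0)[:, :].copy() if 0 else cv2.resize(w[120:420,180:330],(300,600))
cv2.imwrite("pics/c7.png",o)
```

```text
15.975 0.03242738637273473 [-0.166212    0.16472873 -1.19596796] [ 0.53641815 -0.26583498  0.42799733]
```

View pics/c7.png

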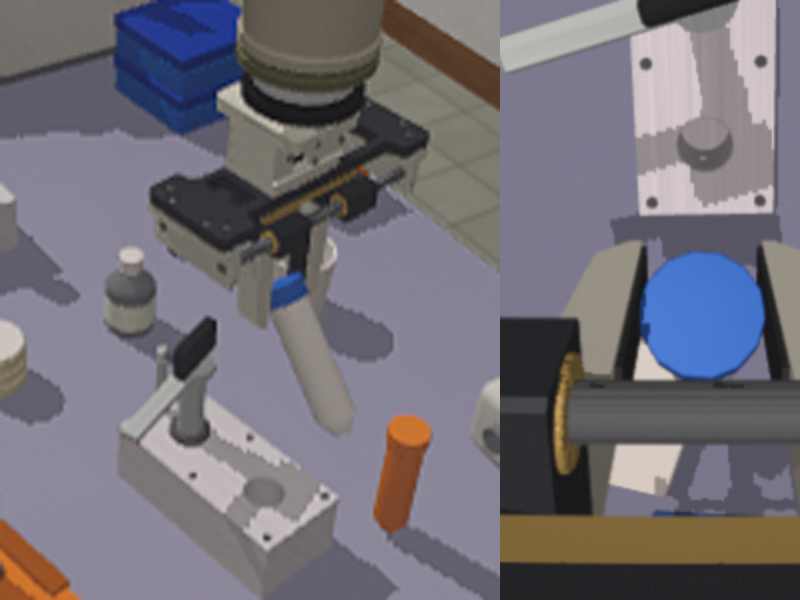

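Run:
```python
from h import *
from scipy.spatial.transform import Rotation as Ro
s=robot.read_state();R=Ro.from_rotvec(s["orientation"]).as_matrix();T=np.array(s["tool_pos"])
cs=viewer.get_calibration("side");sd=cv2.imread("pics/s7.png")
def pl(u,v):
    o,d=ray(cs,u,v);n=R[:,1];return np.round(R.T@(o+d*(n@(T-o))/(n@d)-T)*1000,1)
print("tip~",pl(351.4,256),"cap~",pl(336.4,217.6),"body up",pl(338.6,224))
# expected tip for tilt a: grip at 108 mm from tip
for a in (35,40,45,50):
    r=np.radians(a);ax=lambda k:T+R@np.array([-k*np.sin(r),0,167+k*np.cos(r)])/1000
    print(a,proj(cs,[ax(0.001),(ax(45)),ax(108)]).round(1).tolist())
```

```text
tip~ [-70.2   0.  239.8] cap~ [-11.2   0.  162.8] body up [-20.   -0.  176.1]
35 [[332.7, 216.5], [339.2, 234.4], [348.0, 258.7]]
40 [[332.7, 216.5], [340.2, 234.3], [350.6, 258.8]]
45 [[332.7, 216.5], [341.3, 234.1], [353.2, 258.6]]
50 [[332.7, 216.5], [342.2, 233.8], [355.6, 258.0]]
```

Run:
```python
from h import *
from scipy.spatial.transform import Rotation as Ro
s=robot.read_state();R=Ro.from_rotvec(s["orientation"]).as_matrix();T=np.array(s["tool_pos"])
cs=viewer.get_calibration("side");sd=cv2.imread("pics/s7.png")
g=sd.astype(int);rows=[]
# row scan: tube (greyish, b<=r) against bluish bench (b>r)
for v in range(224,257):
    m=(g[v,325:362,0]-g[v,325:362,2])<12
    l,n=cv2.connectedComponents(m[None].astype(np.uint8));k=n[0]
    best=max(range(1,l),key=lambda i:(k==i).sum()) if l>1 else 0
    x=np.where(k==best)[0]+325;rows.append((v,x.min(),x.max()));print(v,x.min(),x.max(),end=' | ')
r=np.array([q for q in rows if 234<=q[0]<=248],float)
u=(r[:,1]+r[:,2])/2;f=np.polyfit(r[:,0],u,1);print("\nslope du/dv",f)
for a in range(25,60,5):
    t=np.radians(a);ax=lambda k:T+R@np.array([-k*np.sin(t),0,167+k*np.cos(t)])/1000
    p=proj(cs,[ax(30),ax(95)]);print(a,((p[1]-p[0])[0]/(p[1]-p[0])[1]).round(3),"u at v241",round(p[0][0]+(241-p[0][1])*(p[1]-p[0])[0]/(p[1]-p[0])[1],1))
print("meas u241",np.polyval(f,241))
```

```text
224 325 358 | 225 325 345 | 226 325 351 | 227 332 346 | 228 332 348 | 229 333 347 | 230 333 347 | 231 334 347 | 232 334 348 | 233 334 348 | 234 335 350 | 235 335 349 | 236 336 349 | 237 336 349 | 238 337 350 | 239 337 350 | 240 337 351 | 241 338 351 | 242 338 352 | 243 339 352 | 244 339 352 | 245 340 353 | 246 340 353 | 247 340 354 | 248 341 354 | 249 342 354 | 250 342 355 | 251 342 355 | 252 343 356 | 253 343 355 | 254 343 355 | 255 344 355 | 256 344 355 | 
slope du/dv [  0.4        248.16666667]
25 0.238 u at v241 338.6
30 0.3 u at v241 340.1
35 0.362 u at v241 341.6
40 0.423 u at v241 343.1
45 0.487 u at v241 344.6
50 0.552 u at v241 346.2
55 0.621 u at v241 347.9
meas u241 344.5666666666668
```

The estimates run from about 40 to 44 degrees. I'll yaw the tool so the tilt shows square-on to the side camera, and measure it again.

Call:
apply_moves:
  deltas:
    - [0,[0,0,0],-0.15]
    - [0,[0,0,0],-0.18]
    - [0,[0,0,0],-0.18]
    - [0,[0,0,0],-0.18]
    - [0,[0,0,0],-0.15]

```text
t: 16.7
tool_pos: [0.5366, -0.266, 0.4288]
orientation: [-0.871, -3.017, -0.001]
force: [-0.4, -0.8, -0.7]
opening: 0.032
```

Call:
apply_moves:
  deltas:
    - [0,[0,0,0],0]
    - [0,[0,0,0],0]
    - [0,[0,0,0],0]

```text
t: 17.08
tool_pos: [0.5367, -0.266, 0.4295]
orientation: [-0.883, -3.015, -0.0]
force: [0.4, 0.0, -0.4]
opening: 0.0322
```

Run:
```python
from h import *
from scipy.spatial.transform import Rotation as Ro
s=robot.read_state();R=Ro.from_rotvec(s["orientation"]).as_matrix();T=np.array(s["tool_pos"]);print(s["t"],T,s["opening"])
cs=viewer.get_calibration("side");sd=viewer.read_camera("side");cv2.imwrite("pics/s8.png",sd)
for a in (35,40,45,50,55):
    t=np.radians(a);ax=lambda k:T+R@np.array([-k*np.sin(t),0,167+k*np.cos(t)])/1000
    p=proj(cs,[ax(0),ax(30),ax(108)]);print(a,p.round(1).tolist(),((p[2]-p[1])[1]/(p[2]-p[1])[0]).round(3))
o=cv2.resize(sd[180:290,300:430],(780,660),interpolation=cv2.INTER_CUBIC)[:600];cv2.imwrite("pics/c8.png",o)
```

```text
17.075 [ 0.53671771 -0.26602374  0.42952229] 0.03216438949638308
35 [[333.0, 216.1], [339.5, 224.5], [355.3, 245.0]] 1.299
40 [[333.0, 216.1], [340.5, 224.0], [358.7, 243.4]] 1.065
45 [[333.0, 216.1], [341.4, 223.4], [361.9, 241.5]] 0.883
50 [[333.0, 216.1], [342.2, 222.8], [364.9, 239.5]] 0.735
55 [[333.0, 216.1], [343.0, 222.2], [367.8, 237.3]] 0.612
```

View pics/c8.png

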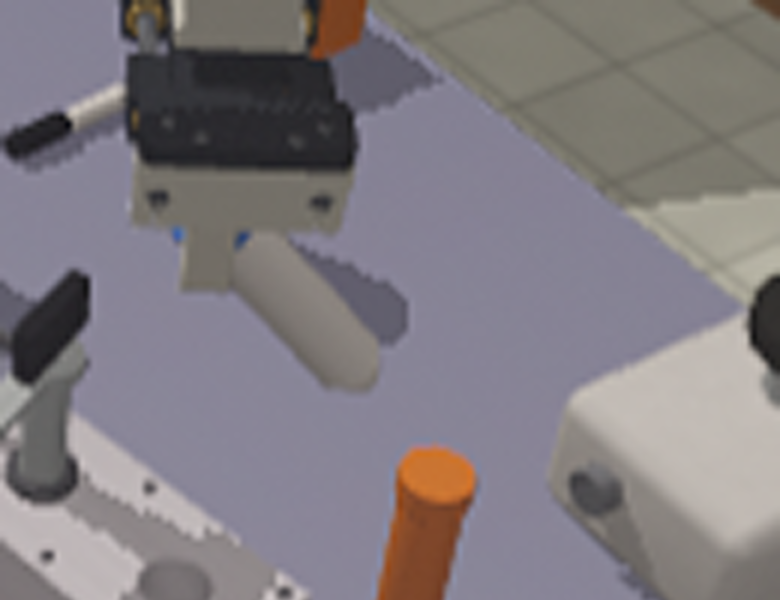

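The square-on view, with edges at (235,283) to (322,385), gives about 39 to 40 degrees. That's a little short, so I'll go back to the edge and add about 6 degrees.

Call:
apply_moves:
  deltas:
    - [0,[0,0,0],0.15]
    - [0,[0,0,0],0.18]
    - [0,[0,0,0],0.18]
    - [0,[0,0,0],0.18]
    - [0,[0,0,0],0.15]

```text
t: 17.75
tool_pos: [0.5367, -0.266, 0.4297]
orientation: [-2.041, -2.388, -0.0]
force: [0.3, -0.0, -1.7]
opening: 0.0322
```

Call:
apply_moves:
  deltas:
    - [0,[0,0,0],0]
    - [0,[0,0,40],0]
    - [0,[0,0,50],0]
    - [0,[0,0,33],0]
    - [0,[0,0,0],0]

```text
t: 18.38
tool_pos: [0.5356, -0.2656, 0.3036]
orientation: [-2.026, -2.393, 0.002]
force: [0.4, -0.5, -0.4]
opening: 0.0318
```

Call:
apply_moves:
  deltas:
    - [0,[0,0,4],0]
    - [0,[0,0,4],0]
    - [0,[3,0,2],0]
    - [0,[4,0,1],0]
    - [0,[0,0,0],0]
  grip_force: 20

```text
t: 19.0
tool_pos: [0.5357, -0.2588, 0.2961]
orientation: [2.032, 2.395, 0.0]
force: [-0.5, -0.8, 0.8]
opening: 0.0324
```

Call:
apply_moves:
  deltas:
    - [0,[0,0,0],0]
    - [0,[0,0,0],0]
    - [0,[0,0,-15],0]
    - [0,[0,0,-30],0]
    - [0,[0,0,-40],0]
  grip_force: 45

```text
t: 19.62
tool_pos: [0.5351, -0.2588, 0.3811]
orientation: [-2.031, -2.393, 0.0]
force: [-0.2, -1.5, -1.0]
opening: 0.0317
```

Call:
apply_moves:
  deltas:
    - [0,[0,0,-40],0]
    - [0,[0,0,-15],-0.15]
    - [0,[0,0,0],-0.18]
    - [0,[0,0,0],-0.18]
    - [0,[0,0,0],-0.18]

```text
t: 20.25
tool_pos: [0.5354, -0.259, 0.4366]
orientation: [1.095, 2.945, 0.0]
force: [1.3, -0.2, -1.2]
opening: 0.0318
```

Call:
apply_moves:
  deltas:
    - [0,[0,0,0],-0.15]
    - [0,[0,0,0],0]
    - [0,[0,0,0],0]
    - [0,[0,0,0],0]

```text
t: 20.75
tool_pos: [0.5356, -0.2591, 0.4359]
orientation: [-0.883, -3.015, -0.0]
force: [0.5, 0.4, -0.2]
opening: 0.032
```

Run:
```python
from h import *
from scipy.spatial.transform import Rotation as Ro
s=robot.read_state();R=Ro.from_rotvec(s["orientation"]).as_matrix();T=np.array(s["tool_pos"]);print(s["t"],T,s["opening"],s["dq"])
cs=viewer.get_calibration("side");sd=viewer.read_camera("side");cv2.imwrite("pics/s9.png",sd)
for a in (35,40,45,50,55):
    t=np.radians(a);ax=lambda k:T+R@np.array([-k*np.sin(t),0,167+k*np.cos(t)])/1000
    p=proj(cs,[ax(0),ax(30),ax(108)]);print(a,p.round(1).tolist(),((p[2]-p[1])[1]/(p[2]-p[1])[0]).round(3))
o=cv2.resize(sd[180:280,300:430],(780,600),interpolation=cv2.INTER_CUBIC);cv2.imwrite("pics/c9.png",o)
```

```text
20.75 [ 0.53556985 -0.25912194  0.43588914] 0.03197733862604635 [-9.59053476e-05 -4.86701130e-04  8.42950880e-04 -1.43577747e-03
 -9.19446684e-04 -1.13134676e-02]
35 [[331.2, 212.4], [337.6, 220.9], [353.5, 241.5]] 1.301
40 [[331.2, 212.4], [338.6, 220.4], [356.9, 239.9]] 1.067
45 [[331.2, 212.4], [339.5, 219.8], [360.1, 238.1]] 0.885
50 [[331.2, 212.4], [340.3, 219.2], [363.1, 236.0]] 0.738
55 [[331.2, 212.4], [341.1, 218.6], [366.0, 233.8]] 0.614
```

View pics/c9.png

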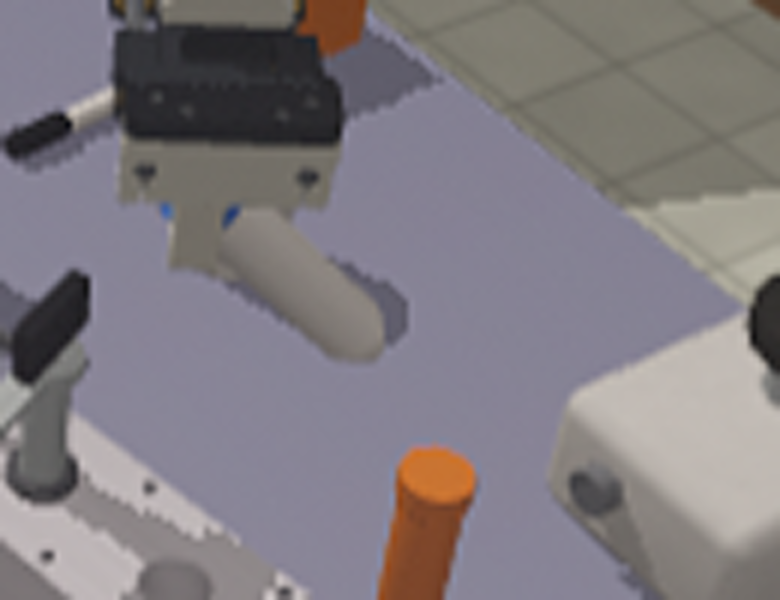

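The edge slopes average about 0.88, which is about 45 degrees. The tip is roughly 18 cm up. I'll let it settle, check the bystanders against the first picture, and hand in.

Call:
apply_moves:
  deltas:
    - [0,[0,0,0],0]
    - [0,[0,0,0],0]
    - [0,[0,0,0],0]
    - [0,[0,0,0],0]
    - [0,[0,0,0],0]

```text
t: 21.42
tool_pos: [0.5356, -0.2591, 0.4357]
orientation: [-0.88, -3.016, -0.0]
force: [1.1, -0.9, -0.1]
opening: 0.0319
```

Run:
```python
from h import *
a=cv2.imread("pics/side0.png").astype(int);b=viewer.read_camera("side").astype(int)
s9=cv2.imread("pics/s9.png").astype(int);print("tube motion diff",abs(b-s9)[205:245,325:370].max(2).mean().round(2))
for n,(x0,y0,x1,y1) in dict(rack_tube2=(215,165,260,210),flask=(278,203,300,232),dishes=(234,226,262,250),beaker=(328,198,354,228),marker=(300,188,326,208),orange_tube=(360,252,382,292),tipbox=(342,312,402,375),pipette=(180,150,246,178),orange=(218,285,294,356)).items():
    print(n,(abs(a-b)[y0:y1,x0:x1].max(2)>60).mean().round(3))
s=robot.read_state();print(s["t"],s["tool_pos"],s["dq"].round(4),s["opening"],s["force"])
order.close_job()
```

```text
tube motion diff 1.04
rack_tube2 0.0
flask 0.0
dishes 0.0
beaker 0.224
marker 0.171
orange_tube 0.0
tipbox 0.0
pipette 0.0
orange 0.0
21.475 [ 0.53560049 -0.25915418  0.43576882] [-0.0003  0.0003 -0.0012 -0.0006  0.0001 -0.002 ] 0.03134412506815041 [ 0.23261068 -0.20052299 -1.33000319]
the job is handed in; nothing more can be done
```

The job is handed in at 21.5 s, with the tube held in the gripper at about 45 degrees, cap end uppermost. No verdict was reported.

**What I did**
- I gripped the knob of the aluminium station and turned it 1.28 rad clockwise. The side view then showed the keeper swung clear, and it has been left open.
- My first two grips closed at about 32.5 mm, the width of the cap, because the flat fingers meet the cap before the body. I regripped with the pads on the cap and drew the tube straight up out of its well.
- The tool can only point down, so I tipped the tube by swinging it in the jaws against the free end of the fixed station. The first swing gave only 39–40 degrees, so I lowered it back to that edge and pushed a little further.

**Last checks**
- **Tilt:** about 45 degrees, from the tube's edges and tip in a square-on side view. The two edge slopes on their own (0.81 and 0.95) would give about 47 and 43 degrees.
- **Height and hold:** by calculation from the tool height, the lowest point is about 18 cm above the bench. Grip force is 45 N, and both arm and tube were still.
- **Bystanders:** image patches of tube 2 and the rack, flask, dishes, tip box, pipette, orange tube and orange station were unchanged from the start.
- **Not confirmed:** the beaker and marker patches differed by 22% and 17%. I think this is the arm now standing in front of them in that view, since I never went near them. I did not check them from another camera, and I did not compare the turquoise station.

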